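# Reload the tape dispenser at the vaccination table

## Task

Refill the tape dispenser: take its empty bar by the handle, run the bar through both tape rolls standing in the grey tray, and lift the two off together on the bar. Lay the loaded bar back in the dispenser's two forks as it was, with both rolls hanging freely between the forks. Keep the tape clean: do not take hold of the rolls with the gripper, and leave the other things on the table where they are.

Things in the scene. Friction and masses are not known exactly. Their poses are not given: they have to be found in the camera images.
- bar_grip (a point): Centre of the bar's black handle block, 50 (x) x 16 (y) x 20 (z) mm; grip its 16 mm. x runs along the bar to its free tip, z up. A 10 mm steel bar runs on along the handle's axis, with a collar of 34 mm diameter at x = 47 to 50 mm. 70 g. At the start it lies level in the dispenser's forks, axis 75 mm up, handle overhanging, near fork between handle and collar.
- bar_tip (a point): Tip of the bar, a 14 mm ball at its free end, 151 mm from the handle's centre.
- dispenser: Fixed dispenser, left or right of the middle, turned up to 0.3 rad. Dark steel base plate 135 (x) x 80 (y) x 10 mm, origin at the centre of its underside, with two steel Y-forks. The bar's place is along its x, handle on the -x side with its centre at x = -80.5 mm (8 mm play either way), y = 0, axis 75 mm above the table.
- fork_near (a point): Middle of the near fork, where the bar's axis lies when home (dispenser x = -44.5 mm, 75 mm up). Forks are 6 mm thick in x and open upward in a 90 degree V, 40 mm wide at the mouth, tops about 88 mm up.
- fork_far (a point): The same point of the far fork (x = +44.5 mm). 83 mm of space between the forks; 72 mm between the bar's collar and the far fork when the bar is home.
- tray: Fixed grey plastic stock tray on the other side, turned up to 0.3 rad, 82 (x) x 78 (y) mm, origin at the centre of its underside. Floor 20 mm above the table, side walls to 35 mm, end lips to 28 mm. Two rolls stand in it on edge, one behind the other along x, holes in line along x. There is room for the held bar to come in from the -x side, pointing to +x.
- roll_near_center (a point): Centre of the tape roll nearer the tray's -x end. Paper tape on a cardboard core: outer diameter 60, hole 30, width 20 mm, about 30 g, loose; its own x axis is the axis of the hole. 12 to 17 mm from the tray's middle, 50 mm above the table.
- roll_far_center (a point): Centre of the other, equal tape roll, nearer the tray's +x end; 4 to 14 mm of air between the two rolls.
- wide_roll: Larger tape roll lying flat on the table between tray and dispenser, 68 mm diameter, 25 mm high: not part of the job. Origin at its centre.
- vial_0: Small glass vial standing on the table, 22 mm diameter, 45 mm high: leave it. Origin under its centre.
- vial_1: Another such vial: leave it.
- syringe: Capped plastic syringe lying on the table, about 140 mm long, 25 mm high: leave it. Origin under its middle.
- spray: Spray bottle with green trigger, 74 mm diameter, 200 mm high, at the right side of the table: leave it. Origin under its centre.
Not all that is in view belongs to the job. Leave any pink look-alike of the part that bears roll_near_center alone. Leave any green look-alike of the part that bears bar_grip alone.

How it is judged:
By the outcome, as a careful person would: the job done as asked, in the order asked, and still so for the second after the job is handed in, with the robot touching nothing.
It also fails if it takes over 58 s, if anything falls off the work surface, if the arm or the gripper's body presses on something with over 40 N, if the wrist force passes 120 N, or if a joint passes its speed limit or range.

## Robot

A 6-joint arm with a two-finger parallel gripper is mounted at the origin on the work surface. World frame = base frame: x ahead of the robot, y to its left, z up, the work surface at z = 0. Lengths are in m, angles in degrees, forces in N, time in s.
With the tool pointing down it reaches from about 0.375 to 0.9 m from the base axis. Payload 3.1 kg.
Tool frame: the origin (TCP) lies between the finger pads; the fingertips stand 11 mm ahead of it and the grasp point (between the pads) lies 8 mm behind it; x points along the fingers, y is the direction in which the jaws open and shut, and the axes are right-handed (so a half turn about x gives the same grasp; the last joint's range is limited). The gripper opens to 87 mm and grips with 3 to 60 N. Pads are 19 mm wide; open, the fingers measure 117 mm over their backs; the gripper's body (75 mm by 190 mm) begins 51 mm behind the grasp point.
Start: joints at [58.127, 30.224, 82.088, -0, 67.689, -10.227], TCP at [0.231, 0.581, 0.234] pointing down, gripper open.
Joint ranges: [-176.69, 176.69], [-43.24, 126.21], [12.49, 139.97], [-82, 262], [0, 151.66], [-163.58, 163.58]. Speed limits (degrees/s): [159.86, 159.86, 180, 180, 180, 180].

## Interface

Orientations are given as a 3x3 rotation matrix whose columns are the frame's x, y, z axes.
In Python, from rig import bot gives the robot as it stands.
- The arm moves only by the shell command python3 -m inch 'ROWS' [OPENING]. ROWS is a JSON object of lists of equal length, an entry for each row: "dp": the shift along the tool's x, y, z in mm, a list of three; "yaw": the turn about the tool's x in degrees. In form: {"dp": [[tx, ty, tz], ...], "yaw": [yaw, ...]}. A call has 1 to 20 rows; each row shifts and turns the commanded pose from where the row before left it, along the tool's axes as they then stand; what a row does not reach is not made up. A row lasts 1/12 s, in which the tool goes at most 41.7 mm and 7.16 degrees, less where a joint would pass 70% of its speed; a pose out of reach is approached as far as the arm can. A call is refused whole if a number of a shift passes 41.7 or a number of a turn 7.16, either way. A call with a gripper value outside its range is refused whole. OPENING is the finger opening in mm, from 0 to 87, set as the call begins (- or left out, the last holds). The fingers move at their own pace and stop on an object; the grip force is fixed at half the most. Time passes only in rows, so rows that do not move let the fingers close. It gives the time, the measured TCP pose, the force and the opening at its end, in the units of the state.
- bot.read_state(): the state, without advancing time (a new reading comes with each control period).
- bot.capture(name): name is "side" or "top" or "wrist"; returns a dict with "color" (400x640x3 uint8, red, green, blue), "intrinsics" (3x3 intrinsics, pixels), "pose" (4x4, takes a point from camera to world coordinates). Camera axes: x right, y down, z forward; pixel columns grow to the right and rows downward; lengths in m; the calibration is good to about 2 mm. A picture is of the moment at which its call begins. There is no depth.
- bot.hand_in(): hands the job in, once; it reports no verdict.
The state is a dict: "time_s": time; "joint_positions": joint angles; "qvel": joint speeds; "tau": joint torques, N m; "position": TCP position; "tcp_rot": TCP orientation; "force": force on the tool from outside, world axes, zero at the start; "moment": the same for the moment, N m; "opening": opening from 0.0 (shut) to 1.0 (fully open).
Only numpy, scipy, OpenCV 4.12 (cv2) and the standard library are available. Lean on these libraries where they do the work, as an engineer would, in place of code of your own. Each camera call takes 0.05 s, during which the arm holds its last target.

## Working session

There is one attempt and no reset: what is moved stays moved. The work goes in short steps, Python scripts to look and compute and a shell command to move; the robot and the scene stay as the last step left them, time stands still between calls to the robot, and variables do not carry over. Pictures are saved under pics/ and viewed, and the job is handed in when it is done.

```bash
ls; mkdir -p pics; cat > h.py <<'E'
from rig import bot
import cv2, numpy as np
def snap(cam,name):
    c=bot.capture(cam); cv2.imwrite(f'pics/{name}.png',c['color'][:,:,::-1]); np.savez(f'pics/{name}.npz',K=c['intrinsics'],T=c['pose']); return c
def ray(name,u,v):
    d=np.load(f'pics/{name}.npz'); K,T=d['K'],d['T']
    r=T[:3,:3]@np.linalg.solve(K,[u,v,1.]); return T[:3,3],r
def atz(name,u,v,z):
    o,r=ray(name,u,v); return o+r*(z-o[2])/r[2]
def proj(name,P):
    d=np.load(f'pics/{name}.npz'); K,T=d['K'],d['T']
    p=T[:3,:3].T@(np.array(P)-T[:3,3]); q=K@p; return q[:2]/q[2]
def tri(obs):
    A=np.zeros((3,3));b=np.zeros(3)
    for n,u,v in obs:
        o,r=ray(n,u,v); r=r/np.linalg.norm(r); M=np.eye(3)-np.outer(r,r); A+=M;b+=M@o
    return np.linalg.solve(A,b)
def crop(name,x0,y0,x1,y1,s,out):
    im=cv2.imread(f'pics/{name}.png')[y0:y1,x0:x1]; cv2.imwrite(f'pics/{out}.png',cv2.resize(im,None,fx=s,fy=s,interpolation=cv2.INTER_CUBIC))
E
python3 - <<'E'
from h import *
print(bot.read_state())
for c in ['top','side','wrist']:
    r=snap(c,c+'0'); print(c,r['pose'].round(3).tolist(),r['intrinsics'].tolist())
E
```

```text
pics
{'time_s': 0.0, 'joint_positions': array([ 5.81259646e+01,  3.02799046e+01,  8.21559669e+01, -1.35697701e-03,
        6.76875239e+01, -1.02279985e+01]), 'qvel': array([-0.02776798,  0.00036702, -0.0310698 ,  0.00848728, -0.17666216,
       -0.01382543]), 'tau': array([-1.07447573e-03, -4.40042889e+01, -1.76591277e+01,  6.32334058e-02,
        5.83100086e-02, -1.60717468e-04]), 'position': array([0.23015539, 0.5803276 , 0.23256386]), 'tcp_rot': array([[-1.11863782e-03,  3.68861937e-01,  9.29483523e-01],
       [-1.84047633e-03,  9.29481771e-01, -3.68863457e-01],
       [-9.99997681e-01, -2.12331703e-03, -3.60871794e-04]]), 'force': array([-1.13323757,  0.1765136 ,  0.68480003]), 'moment': array([ 0.00595823, -0.00302807, -0.01904211]), 'opening': 1.0012973573304569}
top [[0.01, -0.999, 0.047, 0.428], [-1.0, -0.01, -0.011, -0.132], [0.012, -0.047, -0.999, 1.288], [0.0, 0.0, 0.0, 1.0]] [[417.0863056864132, 0.0, 309.7936714188007], [0.0, 417.0863056864132, 193.98389623334177], [0.0, 0.0, 1.0]]
side [[0.899, -0.32, 0.298, 0.212], [-0.437, -0.677, 0.592, -0.734], [0.012, -0.663, -0.749, 0.842], [0.0, 0.0, 0.0, 1.0]] [[382.8215499799355, 0.0, 318.03969163453837], [0.0, 382.8215499799355, 196.0230364649247], [0.0, 0.0, 1.0]]
wrist [[0.369, 0.892, 0.262, 0.159], [0.929, -0.354, -0.106, 0.609], [-0.002, 0.283, -0.959, 0.384], [0.0, 0.0, 0.0, 1.0]] [[353.7322966784932, 0.0, 317.62789008984254], [0.0, 353.7322966784932, 197.88346903568757], [0.0, 0.0, 1.0]]
```

View pics/top0.png

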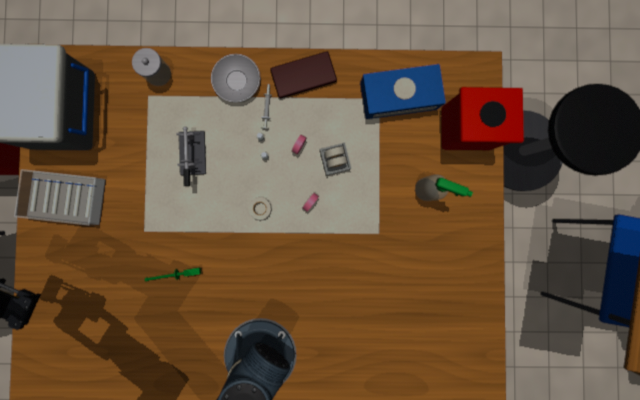

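View pics/side0.png

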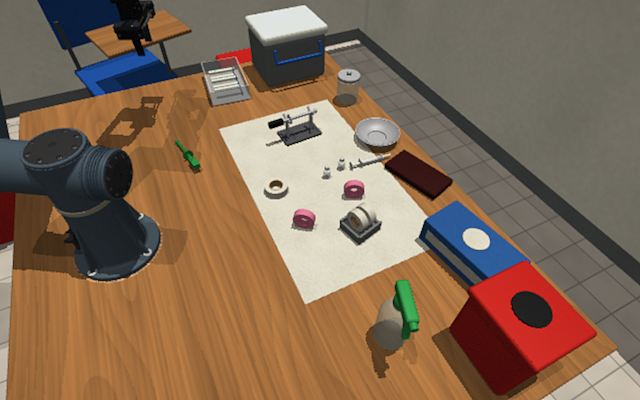

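View pics/wrist0.png

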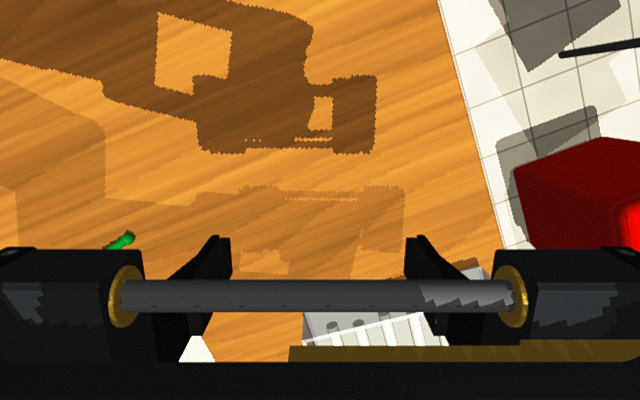

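```bash
python3 - <<'E'
from h import *
crop('top0',160,110,240,200,8,'c1')
crop('top0',280,120,380,220,6,'c2')
crop('side0',260,95,350,155,8,'c3')
crop('side0',280,165,400,255,6,'c4')
E
```

```text
(no output)
```

View pics/c1.png

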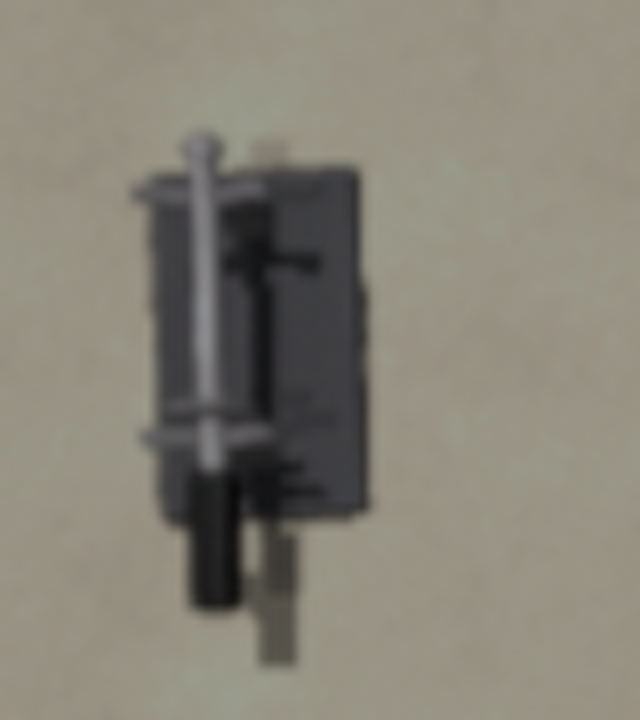

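View pics/c2.png

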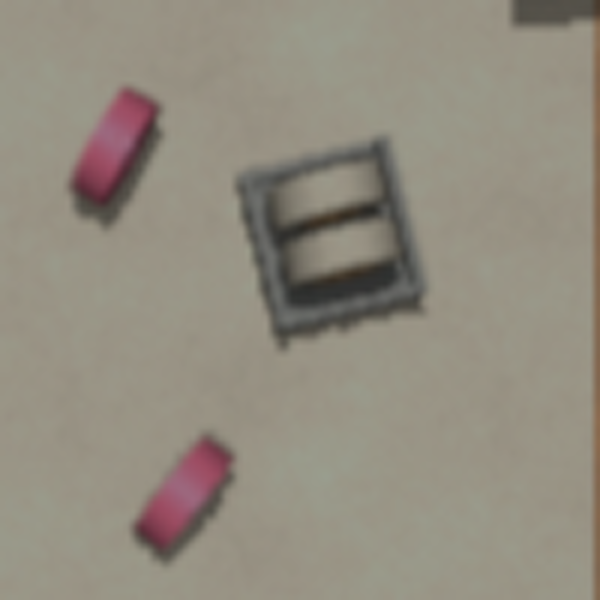

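View pics/c3.png

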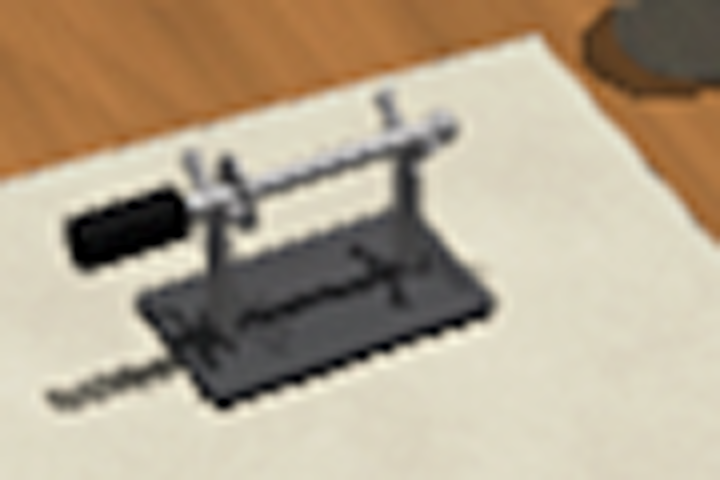

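View pics/c4.png

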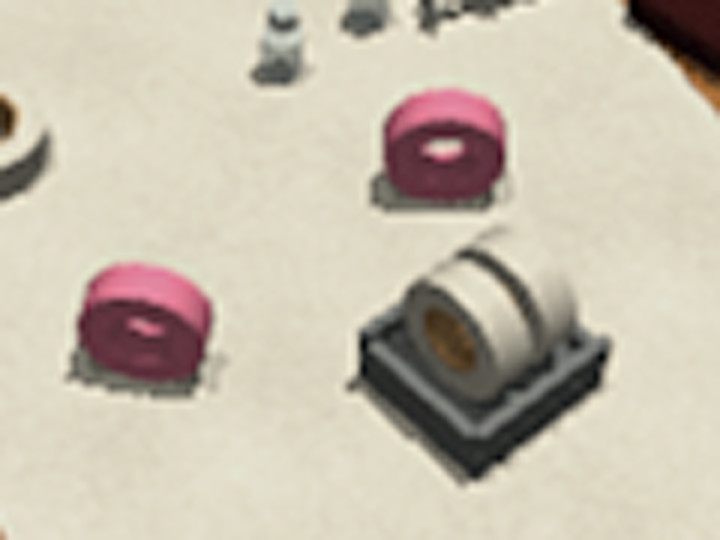

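```bash
python3 - <<'E'
from h import *
t=lambda cx,cy:(160+(cx+.5)/8-.5,110+(cy+.5)/8-.5)
t2=lambda cx,cy:(280+(cx+.5)/6-.5,120+(cy+.5)/6-.5)
s=lambda cx,cy:(260+(cx+.5)/8-.5,95+(cy+.5)/8-.5)
s2=lambda cx,cy:(280+(cx+.5)/6-.5,165+(cy+.5)/6-.5)
h=atz('top0',*t(216,607),.08);h2=atz('top0',*t(213,472),.085);tip=atz('top0',*t(202,148),.075)
print('handle',h,h2,'tip',tip,np.linalg.norm(tip-h))
print('tipside',atz('side0',*s(440,130),.075),tri([('top0',*t(202,148)),('side0',*s(440,130))]))
print('handle side near end',atz('side0',*s(85,242),.075), 'far',atz('side0',*s(185,208),.075))
d=tip-h;print('bar yaw',np.degrees(np.arctan2(d[1],d[0])))
for p in [(151,178),(357,168),(368,512),(168,520)]: print('base',atz('top0',*t(*p),.01))
for p in [(152,178),(357,168),(368,512),(168,520)]: pass
P=[atz('top0',*t2(*p),.035) for p in [(240,178),(383,142),(420,292),(282,328)]]
for p in P: print('tray',p)
print('traycen',np.mean(P,0))
for a,b in [(0,3),(1,2)]:
    d=P[a]-P[b];print(np.linalg.norm(d),np.degrees(np.arctan2(d[1],d[0])))
for p in [(327,193),(343,252)]: print('rolltop',atz('top0',*t2(*p),.08))
print('roll near hole side',atz('side0',*s2(450,335),.05))
print('pink',atz('top0',*t2(185,490),.06),atz('top0',*t2(115,145),.06))
print('wide',atz('top0',261,208,.025),'vials',atz('top0',261,136,.04),atz('top0',264,156,.04))
E
```

```text
handle [0.50608043 0.21097798 0.08      ] [0.5545221 0.2117878 0.085    ] tip [0.67432035 0.2214611  0.075     ] 0.16864034677302558
tipside [0.67264642 0.21815733 0.075     ] [0.67491902 0.22254959 0.0714328 ]
handle side near end [0.5119894  0.21097941 0.075     ] far [0.55651269 0.21442358 0.075     ]
bar yaw 3.565521791793855
base [0.6756336  0.25967865 0.01      ]
base [0.68047223 0.18076728 0.01      ]
base [0.54766814 0.17368949 0.01      ]
base [0.54376005 0.24995956 0.01      ]
tray [ 0.62282433 -0.17436679  0.035     ]
tray [ 0.64193667 -0.24636852  0.035     ]
tray [ 0.56616874 -0.26546227  0.035     ]
tray [ 0.54723644 -0.19613871  0.035     ]
traycen [ 0.59454154 -0.22058407  0.035     ]
0.0786609602032324 16.06822343294021
0.07813674715085542 14.144209825433975
rolltop [ 0.60899702 -0.21518325  0.08      ]
rolltop [ 0.5802888  -0.22315719  0.08      ]
roll near hole side [ 0.57634473 -0.2256642   0.05      ]
pink [ 0.46458075 -0.14786818  0.06      ] [ 0.63461741 -0.11164119  0.06      ]
wide [0.44369382 0.0008182  0.025     ] vials [0.66012518 0.00255349 0.04      ] [ 0.59970494 -0.00737123  0.04      ]
```

```bash
cat >> h.py <<'E'
def plan(target,yaw):
    s=bot.read_state(); R=s['tcp_rot']; z=R[:,2]; y0=np.degrees(np.arctan2(z[1],z[0]))
    a=np.radians(yaw); Rt=np.array([[0,np.sin(a),np.cos(a)],[0,-(-np.cos(a)),np.sin(a)],[-1,0,0]])
    Rt[:,1]=np.cross(Rt[:,2],Rt[:,0])
    d=np.array(target)-s['position']
    print('t',s['time_s'],'pos',s['position'].round(4),'yaw',round(y0,2),'F',s['force'].round(1),'M',s['moment'].round(2),'open',round(s['opening']*87,1))
    print('rowyaw total',round(-(yaw-y0),2),' dp(mm) after turn',(Rt.T@d*1000).round(1),' dp in current axes',(R.T@d*1000).round(1), 'tilt',R[2].round(4))
E
python3 -c "
from h import *
plan([.50,.21,.2],3.4)"
```

```text
t 0.15 pos [0.2302 0.5805 0.2328] yaw -21.65 F [0.4 0.5 0. ] M [-0.01 -0.01 -0.05] open 87.0
rowyaw total -25.05  dp(mm) after turn [  32.8 -385.8  247.3]  dp in current axes [  33.1 -244.8  387.4] tilt [-1.0e+00 -1.6e-03 -3.0e-04]
```

```bash
python3 -m inch '{"dp":[[0,0,0],[0,0,0],[0,0,0],[0,0,0],[2.3,-20,13],[2.3,-27.6,17.7],[2.3,-27.6,17.7],[2.3,-27.6,17.7],[2.3,-27.6,17.7],[2.3,-27.6,17.7],[2.3,-27.6,17.7],[2.3,-27.6,17.7],[2.3,-27.6,17.7],[2.3,-27.6,17.7],[2.3,-27.6,17.7],[2.3,-27.6,17.7],[2.3,-27.6,17.7],[2.3,-20,13],[0.6,-14,9]],"yaw":[-6.26,-6.26,-6.26,-6.26,0,0,0,0,0,0,0,0,0,0,0,0,0,0,0]}' 50
python3 - <<'E'
from h import *
plan([.50,.21,.2],3.4)
snap('wrist','w1');snap('side','s1')
E
```

```text
time_s: 1.73
position: [0.5016, 0.2088, 0.2002]
tcp_rot: [[-0.0, -0.057, 0.998], [-0.001, 0.998, 0.057], [-1.0, -0.001, -0.0]]
force: [-0.1, -0.4, 0.2]
opening: 0.571
t 1.7333 pos [0.5016 0.2088 0.2002] yaw 3.27 F [-0.1 -0.4  0.2] M [ 0.1  -0.07 -0.03] open 49.6
rowyaw total -0.13  dp(mm) after turn [ 0.2  1.3 -1.6]  dp in current axes [ 0.2  1.3 -1.6] tilt [-1.e+00 -5.e-04 -2.e-04]
```

View pics/w1.png

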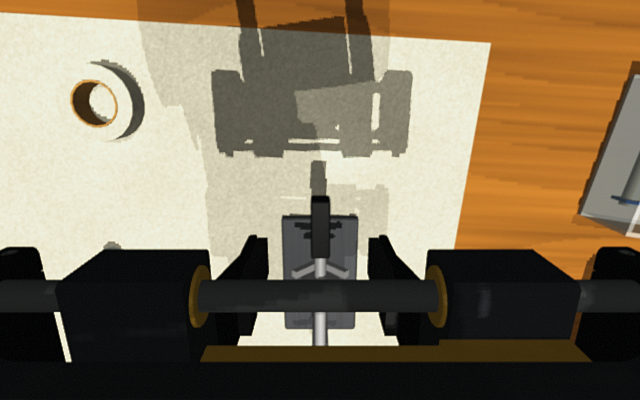

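```bash
python3 - <<'E'
from h import *
crop('w1',270,150,370,350,3.9,'c5')
E
```

```text
(no output)
```

View pics/c5.png

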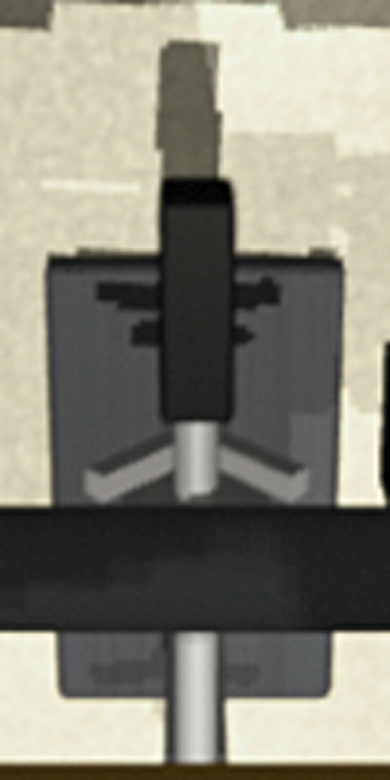

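```bash
python3 - <<'E'
from h import *
t=lambda cx,cy:(270+(cx+.5)/3.9-.5,150+(cy+.5)/3.9-.5)
for p in [(162,205),(232,205),(163,420),(232,420)]: print(atz('w1',*t(*p),.085).round(4))
print('bar at bottom',atz('w1',*t(195,750),.078).round(4))
B=[atz('w1',*t(*p),.01) for p in [(49,262),(342,262),(330,695),(60,695)]]
for b in B: print('base',b.round(4))
print(np.mean(B,0))
E
```

```text
[0.5072 0.2032 0.085 ]
[0.5064 0.2173 0.085 ]
[0.5548 0.2059 0.085 ]
[0.554  0.2205 0.085 ]
bar at bottom [0.6427 0.2178 0.078 ]
base [0.5477 0.1743 0.01  ]
base [0.5433 0.251  0.01  ]
base [0.6759 0.2592 0.01  ]
base [0.6803 0.1812 0.01  ]
[0.61180339 0.21643348 0.01      ]
```

```bash
python3 -c "
from h import *
plan([.5306,.2117,.067],3.45)"
python3 -m inch '{"dp":[[0,1,10],[0,0.2,18],[10,0,0],[20,0,0],[20,0,0],[20,0,0],[20,0,0],[20,0,0],[10,0,0],[0,0,0]],"yaw":[-0.15,0,0,0,0,0,0,0,0,0]}' 50
python3 -c "
from h import *
plan([.5306,.2117,.067],3.45);snap('side','s2');crop('s2',220,60,360,165,5.5,'c6')"
```

```text
t 1.8333 pos [0.5021 0.2089 0.2004] yaw 3.17 F [-0.1  0.5  0.7] M [ 0.08  0.04 -0.01] open 50.1
rowyaw total -0.28  dp(mm) after turn [133.4   1.1  28.6]  dp in current axes [133.5   1.3  28.5] tilt [-1.e+00 -5.e-04  7.e-04]
time_s: 2.67
position: [0.5253, 0.2144, 0.078]
tcp_rot: [[-0.006, -0.063, 0.998], [-0.001, 0.998, 0.063], [-1.0, -0.001, -0.006]]
force: [1.0, -0.5, -0.7]
opening: 0.573
t 2.6667 pos [0.5253 0.2144 0.078 ] yaw 3.62 F [ 1.  -0.5 -0.7] M [ 0.04 -0.05  0.02] open 49.8
rowyaw total 0.17  dp(mm) after turn [11.  -3.   5.1]  dp in current axes [11.  -3.   5.2] tilt [-1.0e+00 -7.0e-04 -6.4e-03]
```

View pics/c6.png

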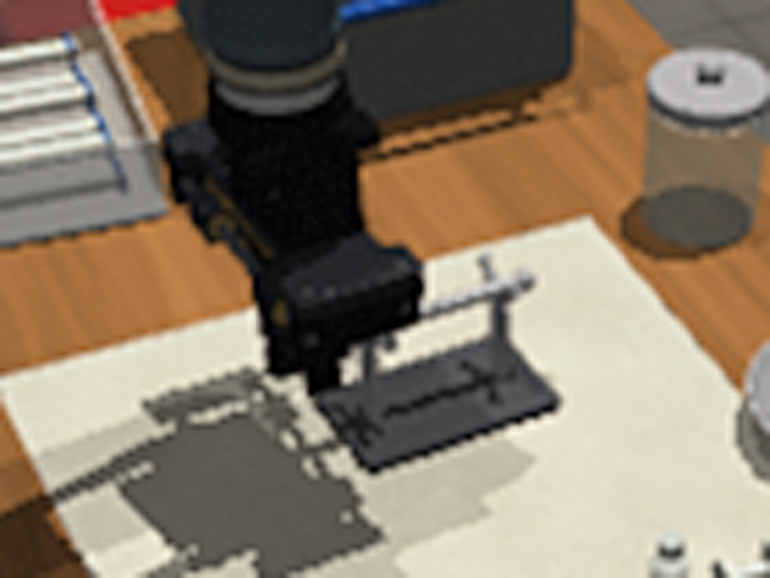

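```bash
python3 -m inch '{"dp":[[0,0,0],[0,0,0],[0,0,0]],"yaw":[0,0,0]}' 50
python3 -c "
from h import *
plan([.5306,.2117,.067],3.45);print(bot.read_state()['qvel'])"
```

```text
time_s: 2.97
position: [0.529, 0.2143, 0.082]
tcp_rot: [[0.003, -0.062, 0.998], [0.001, 0.998, 0.062], [-1.0, 0.0, 0.003]]
force: [0.5, 0.6, -0.6]
opening: 0.575
t 2.9667 pos [0.529  0.2143 0.082 ] yaw 3.55 F [ 0.5  0.6 -0.6] M [ 0.04 -0.   -0.02] open 50.0
rowyaw total 0.1  dp(mm) after turn [15.  -2.7  1.5]  dp in current axes [15.  -2.7  1.4] tilt [-1.0e+00  3.0e-04  2.6e-03]
[-0.15021094  0.10982779  0.23165853 -0.12548194 -0.07275983  0.1565494 ]
```

```bash
python3 -m inch '{"dp":[[5,-1.5,0.8],[7,-1.2,0.7],[3,0,0],[0,0,0],[0,0,0],[0,0,0]],"yaw":[0.1,0,0,0,0,0]}' 50
python3 -c "
from h import *
plan([.5306,.2117,.067],3.45);print(bot.read_state()['qvel'])"
```

```text
time_s: 3.47
position: [0.5298, 0.2113, 0.0656]
tcp_rot: [[-0.0, -0.06, 0.998], [-0.0, 0.998, 0.06], [-1.0, -0.0, -0.0]]
force: [0.0, -0.6, 0.2]
opening: 0.577
t 3.4667 pos [0.5298 0.2113 0.0656] yaw 3.43 F [ 0.  -0.6  0.2] M [ 0.05  0.05 -0.04] open 50.2
rowyaw total -0.02  dp(mm) after turn [-1.4  0.4  0.8]  dp in current axes [-1.4  0.4  0.8] tilt [-1.e+00 -0.e+00 -3.e-04]
[ 0.03573133 -0.30499257 -0.15155292  0.00587407  0.02695132  0.0319451 ]
```

Good; close. Then lift gently.

```bash
python3 -m inch '{"dp":[[0,0,0],[0,0,0],[0,0,0],[0,0,0],[0,0,0],[0,0,0],[0,0,0],[0,0,0]],"yaw":[0,0,0,0,0,0,0,0]}' 0
python3 -m inch '{"dp":[[-6,0,0],[-10,0,0],[-15,0,0],[-15,0,0],[-15,0,0],[-10,0,0],[-4,0,0],[0,0,0],[0,0,0]],"yaw":[0,0,0,0,0,0,0,0,0]}' 
python3 -c "
from h import *
plan([.415,-.269,.12],15);snap('side','s3');crop('s3',220,60,360,165,5.5,'c7')"
```

```text
time_s: 4.13
position: [0.5298, 0.2117, 0.066]
tcp_rot: [[0.0, -0.06, 0.998], [0.001, 0.998, 0.06], [-1.0, 0.0, 0.0]]
force: [-0.7, 2.5, 2.7]
opening: 0.179
time_s: 4.88
position: [0.5296, 0.2112, 0.1407]
tcp_rot: [[-0.0, -0.06, 0.998], [-0.0, 0.998, 0.06], [-1.0, -0.0, -0.0]]
force: [0.2, -0.5, -1.3]
opening: 0.181
t 4.8833 pos [0.5296 0.2112 0.1407] yaw 3.44 F [ 0.2 -0.5 -1.3] M [ 0.02  0.06 -0.07] open 15.8
rowyaw total -11.56  dp(mm) after turn [  20.7 -434.2 -235. ]  dp in current axes [  20.8 -472.4 -143.2] tilt [-1.e+00 -1.e-04 -2.e-04]
```

View pics/c7.png

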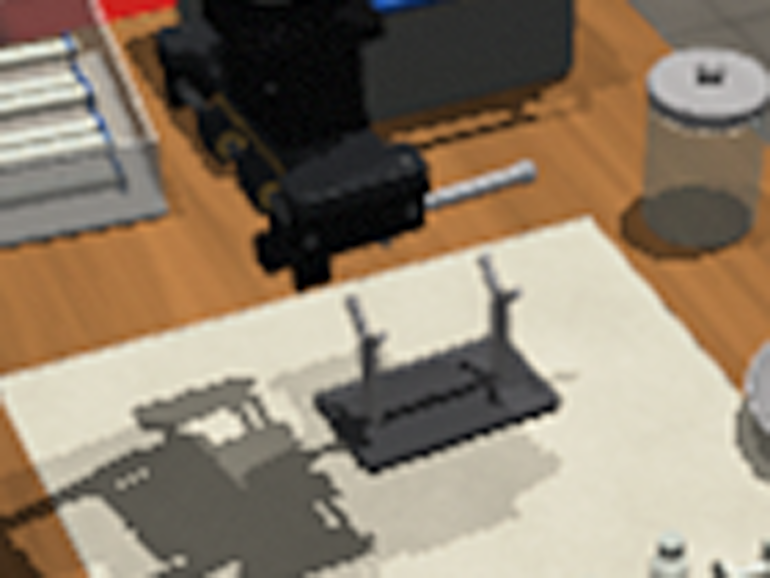

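```bash
python3 -c "
from h import *
plan([.652,-.205,.22],15);"

```

```text
t 4.9333 pos [0.5293 0.2112 0.1403] yaw 3.44 F [-0.  -0.1 -1.5] M [-0.    0.09 -0.04] open 15.5
rowyaw total -11.56  dp(mm) after turn [ -79.7 -433.7   10.8]  dp in current axes [ -79.8 -422.8   97.4] tilt [-1.0e+00 -2.0e-04 -1.3e-03]
```

```bash
python3 -m inch '{"dp":[[-14,0,0],[-22,0,0],[-22,0,0],[-22,-12,0],[0,-22,2],[0,-30,1],[0,-30,1],[0,-30,1],[0,-30,1],[0,-30,1],[0,-30,1],[0,-30,1],[0,-30,1],[0,-30,1],[0,-30,0],[0,-30,0],[0,-30,0],[0,-22,0],[0,-12,0],[0,-6,0]],"yaw":[-2.9,-2.9,-2.9,-2.86,0,0,0,0,0,0,0,0,0,0,0,0,0,0,0,0]}'
python3 -m inch '{"dp":[[0,0,0],[0,0,0]],"yaw":[0,0]}'
python3 - <<'E'
from h import *
plan([.652,-.205,.22],15)
snap('wrist','w2')
E
```

```text
time_s: 6.6
position: [0.6519, -0.2069, 0.2192]
tcp_rot: [[-0.002, -0.257, 0.966], [0.001, 0.966, 0.257], [-1.0, 0.001, -0.002]]
force: [-0.4, -0.3, -0.0]
opening: 0.18
time_s: 6.77
position: [0.6516, -0.2039, 0.22]
tcp_rot: [[-0.002, -0.259, 0.966], [0.002, 0.966, 0.259], [-1.0, 0.002, -0.001]]
force: [-0.7, -0.1, -0.7]
opening: 0.182
t 6.7667 pos [ 0.6516 -0.2039  0.22  ] yaw 15.02 F [-0.7 -0.1 -0.7] M [ 0.02  0.07 -0.03] open 15.9
rowyaw total 0.02  dp(mm) after turn [ 0.  -1.1  0.1]  dp in current axes [ 0.  -1.1  0.1] tilt [-1.      0.002  -0.0013]
```

View pics/w2.png

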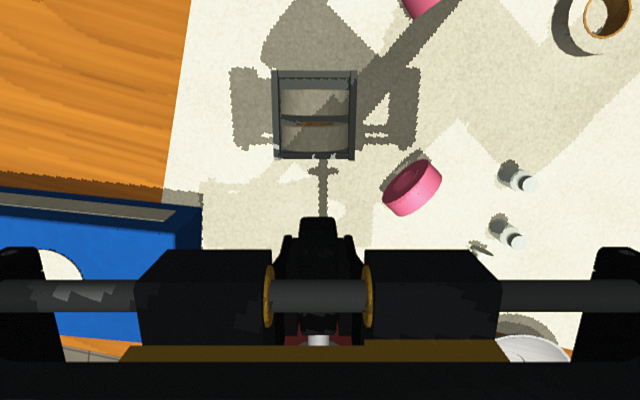

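```bash
python3 - <<'E'
from h import *
crop('w2',260,55,370,170,5.2,'c8')
E
```

```text
(no output)
```

View pics/c8.png

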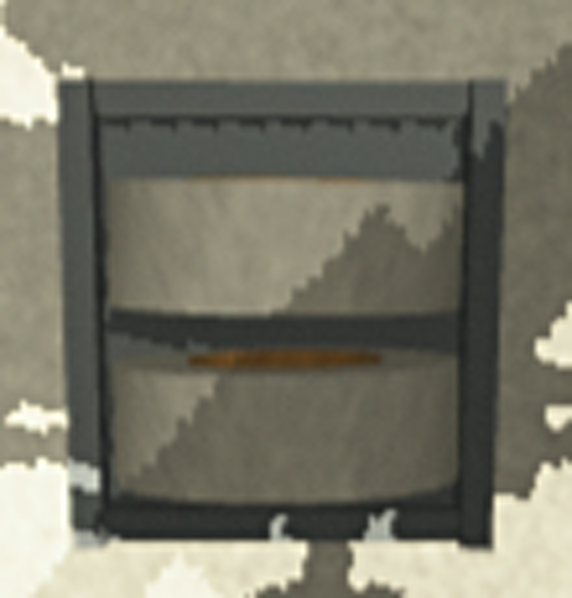

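```bash
python3 - <<'E'
from h import *
t=lambda cx,cy:(260+(cx+.5)/5.2-.5,55+(cy+.5)/5.2-.5)
P=[atz('w2',*t(*p),.035) for p in [(62,82),(505,82),(492,545),(73,542)]]
for p in P: print(p.round(4))
c=np.mean(P,0);print('cen',c)
a=P[3]-P[0];b=P[2]-P[1];w=P[0]-P[1];w2=P[3]-P[2]
for d in (a,b): print(np.linalg.norm(d),np.degrees(np.arctan2(d[1],d[0])))
for d in (w,w2): print(np.linalg.norm(d),np.degrees(np.arctan2(d[1],d[0]))+90)
for n in (15,):
  u=np.array([np.cos(np.radians(n)),np.sin(np.radians(n)),0]);v=np.array([-u[1],u[0],0])
  for p in [(283,178),(283,317),(283,366),(283,503)]:
    q=atz('w2',*t(*p),.08); print('edge',q.round(4),((q-c)@u).round(4),((q-c)@v).round(4))
  for y in (245,435):
    for x in [108,462]:
      q=atz('w2',*t(x,y),.055); print('side',q.round(4),((q-c)@u).round(4),((q-c)@v).round(4))
E
```

```text
[ 0.5686 -0.2694  0.035 ]
[ 0.5488 -0.1957  0.035 ]
[ 0.6266 -0.1747  0.035 ]
[ 0.6461 -0.2496  0.035 ]
cen [ 0.59751233 -0.22234635  0.035     ]
0.08000321978044517 14.34395297612645
0.08059749397604674 15.075994139577157
0.07632967829230425 15.004469191473376
0.07735488642919165 14.560402351864653
edge [ 0.5745 -0.2281  0.08  ] -0.0238 0.0004
edge [ 0.5943 -0.2229  0.08  ] -0.0032 0.0003
edge [ 0.6015 -0.2209  0.08  ] 0.0042 0.0003
edge [ 0.6222 -0.2155  0.08  ] 0.0256 0.0003
side [ 0.592  -0.2537  0.055 ] -0.0135 -0.0289
side [ 0.5768 -0.197   0.055 ] -0.0134 0.0299
side [ 0.6225 -0.2465  0.055 ] 0.0179 -0.0298
side [ 0.6068 -0.1881  0.055 ] 0.0179 0.0307
```

```bash
python3 -c "
from h import *
plan([.4128,-.2711,.10],14.8)"
python3 -m inch '{"dp":[[0,0,-12],[0,0,-22],[0,0,-25],[0,0,-25],[0,0,-25],[0,0,-25],[0,0,-25],[0,0,-25],[0,0,-25],[0,0,-22],[0,0,-12],[10,0,-4],[20,0,0],[25,0,0],[25,0,0],[25,0,0],[10,0,0],[5,0,0],[0,0,0],[0,0,0]],"yaw":[0.2,0,0,0,0,0,0,0,0,0,0,0,0,0,0,0,0,0,0,0]}'
python3 -c "
from h import *
plan([.4128,-.2711,.043],14.8)"
```

```text
t 6.8167 pos [ 0.6517 -0.2035  0.2203] yaw 15.07 F [-0.4  1.  -0.9] M [ 0.04  0.15 -0.03] open 15.4
rowyaw total 0.27  dp(mm) after turn [ 120.3   -4.4 -248.2]  dp in current axes [ 120.6   -3.4 -248.1] tilt [-1.      0.0018 -0.0011]
time_s: 8.48
position: [0.4141, -0.2682, 0.1012]
tcp_rot: [[0.001, -0.256, 0.967], [-0.001, 0.967, 0.256], [-1.0, -0.001, 0.001]]
force: [-0.5, 0.3, -0.3]
opening: 0.182
t 8.4833 pos [ 0.4141 -0.2682  0.1012] yaw 14.85 F [-0.5  0.3 -0.3] M [0.04 0.13 0.03] open 15.8
rowyaw total 0.05  dp(mm) after turn [58.2 -2.5 -2. ]  dp in current axes [58.2 -2.4 -2.1] tilt [-1.e+00 -8.e-04  6.e-04]
```

```bash
python3 -m inch '{"dp":[[8,-1,-1],[14,-1.4,-1],[14,0,0],[12,0,0],[7,0,0],[3,0,0],[0,0,0],[0,0,0],[0,0,0]],"yaw":[0,0,0,0,0,0,0,0,0]}'
python3 -c "
from h import *
plan([.4128,-.2711,.043],14.8)
snap('top','t4');snap('side','s4')
crop('t4',270,120,390,250,4.5,'c9');crop('s4',250,180,390,280,5.5,'c10')"
```

```text
time_s: 9.23
position: [0.4125, -0.2716, 0.0434]
tcp_rot: [[0.001, -0.256, 0.967], [-0.001, 0.967, 0.256], [-1.0, -0.001, 0.001]]
force: [0.4, 0.3, -1.5]
opening: 0.178
t 9.2333 pos [ 0.4125 -0.2716  0.0434] yaw 14.81 F [ 0.4  0.3 -1.5] M [ 0.06  0.11 -0.03] open 15.5
rowyaw total 0.01  dp(mm) after turn [0.4 0.4 0.4]  dp in current axes [0.4 0.4 0.4] tilt [-1.0e+00 -1.4e-03  7.0e-04]
```

View pics/c9.png

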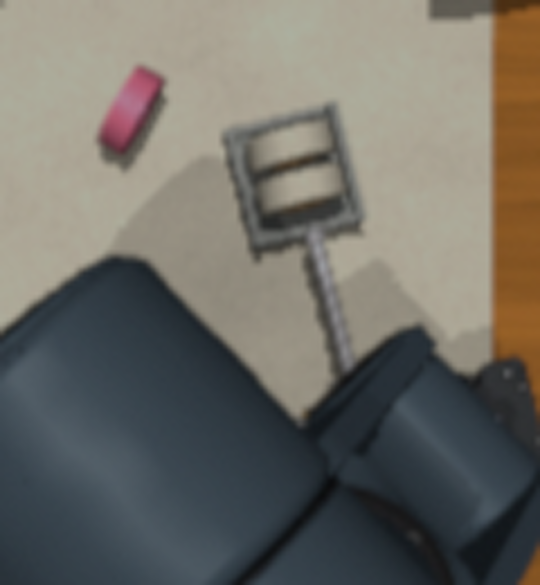

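View pics/c10.png

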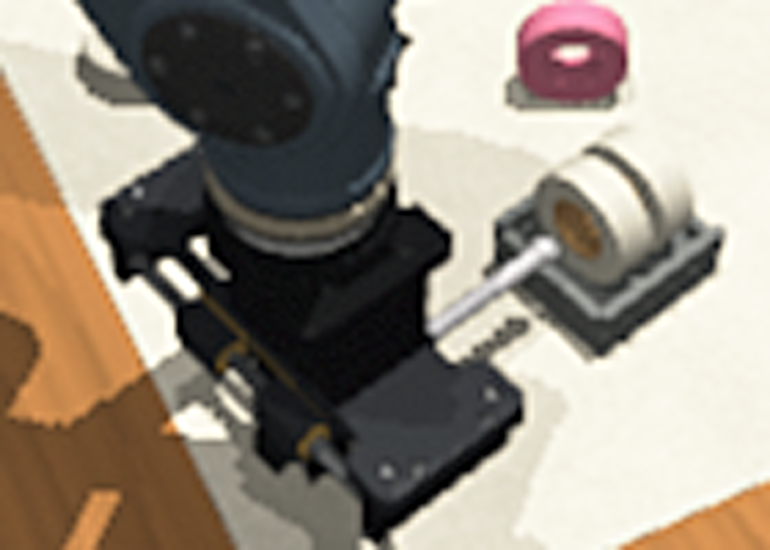

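```bash
python3 - <<'E'
from h import *
t=lambda cx,cy:(270+(cx+.5)/4.5-.5,120+(cy+.5)/4.5-.5)
s=lambda cx,cy:(250+(cx+.5)/5.5-.5,180+(cy+.5)/5.5-.5)
print('tip tri',tri([('t4',*t(315,236)),('s4',*s(547,246))]))
a=np.radians(14.8);u=np.array([np.cos(a),np.sin(a),0]);v=np.array([-u[1],u[0],0])
p=bot.read_state()['position'];e=p+u*.145+[0,0,.009];print('ball expected',e)
c=np.array([.5975,-.2223,0]);hole=c-.0235*u+.0004*v+[0,0,.05]
inv=lambda q,f:((q[0]-f[0]+.5)*f[2]-.5,(q[1]-f[1]+.5)*f[2]-.5)
print('expected tip in crops',inv(proj('t4',e),(270,120,4.5)),inv(proj('s4',e),(250,180,5.5)))
print('expected hole face',inv(proj('s4',hole),(250,180,5.5)), inv(proj('t4',c+[0,0,.035]),(270,120,4.5)))
for n,P in (('ball',e),):
  print((P-c)@u,(P-c)@v)
q=tri([('t4',*t(315,236)),('s4',*s(547,246))])
print('lat tip',(q-c)@u,(q-c)@v)
E
```

```text
tip tri [ 0.55323357 -0.23415816  0.05612809]
ball expected [ 0.55262211 -0.23443692  0.05237182]
expected tip in crops (np.float64(315.7020543983333), np.float64(235.91493518507292)) (np.float64(543.1141491717195), np.float64(251.9358142744328))
expected hole face (np.float64(576.7448396857244), np.float64(229.11767596286603)) (np.float64(295.9128873090639), np.float64(171.6867958528979))
-0.04648931533316122 -0.00027039473589558343
lat tip -0.04582694164498087 -0.00015707566888060605
```

```bash
python3 -m inch '{"dp":[[0,0.5,4],[0,0,7],[0,0,8],[0,0,8],[0,0,8],[0,0,8],[0,0,8],[0,0,6],[0,0,3],[0,0,0]],"yaw":[0,0,0,0,0,0,0,0,0,0]}'
python3 -c "
from h import *
plan([.5204,-.2424,.043],14.8)
snap('side','s5');
crop('s5',250,180,390,280,5.5,'c11')"
```

```text
time_s: 10.17
position: [0.4708, -0.2551, 0.0427]
tcp_rot: [[0.0, -0.256, 0.967], [-0.0, 0.967, 0.256], [-1.0, -0.0, 0.0]]
force: [0.5, -0.4, -0.6]
opening: 0.178
t 10.1667 pos [ 0.4708 -0.2551  0.0427] yaw 14.86 F [ 0.5 -0.4 -0.6] M [0.01 0.07 0.03] open 15.5
rowyaw total 0.06  dp(mm) after turn [-0.3 -0.3 51.2]  dp in current axes [-0.3 -0.4 51.2] tilt [-1.e+00 -5.e-04  4.e-04]
```

View pics/c11.png

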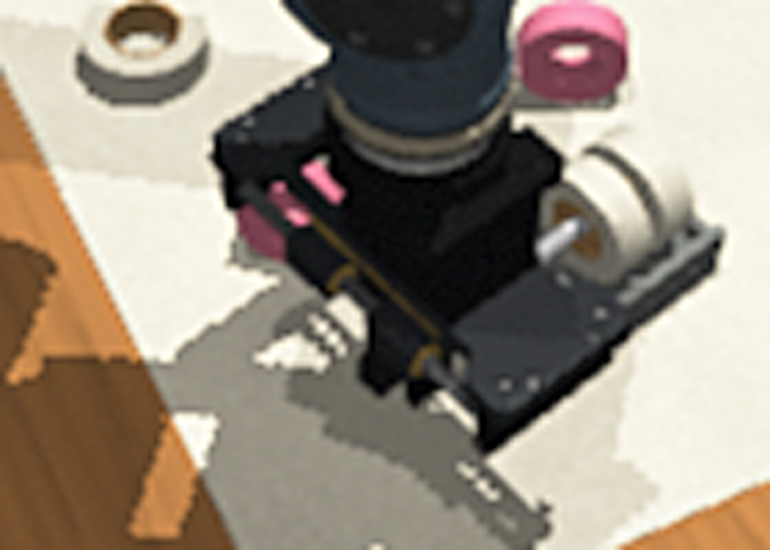

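```bash
python3 -m inch '{"dp":[[0,0,4],[0,0,7],[0,0,8],[0,0,8],[0,0,8],[0,0,7],[0,0,6],[0,0,3],[0,0,0],[0,0,0]],"yaw":[0,0,0,0,0,0,0,0,0,0]}'
python3 -c "
from h import *
plan([.5204,-.2424,.043],14.8)
snap('side','s6');snap('top','t6')
crop('s6',280,160,400,260,6,'c12');crop('t6',270,120,390,220,6,'c13')"
```

```text
time_s: 11.05
position: [0.5192, -0.2421, 0.0427]
tcp_rot: [[-0.0, -0.256, 0.967], [0.0, 0.967, 0.256], [-1.0, 0.0, -0.0]]
force: [-0.4, 0.4, -0.5]
opening: 0.178
t 11.05 pos [ 0.5192 -0.2421  0.0427] yaw 14.83 F [-0.4  0.4 -0.5] M [ 0.06  0.08 -0.08] open 15.5
rowyaw total 0.03  dp(mm) after turn [-0.3 -0.6  1. ]  dp in current axes [-0.4 -0.6  1. ] tilt [-1.e+00  3.e-04 -4.e-04]
```

View pics/c12.png

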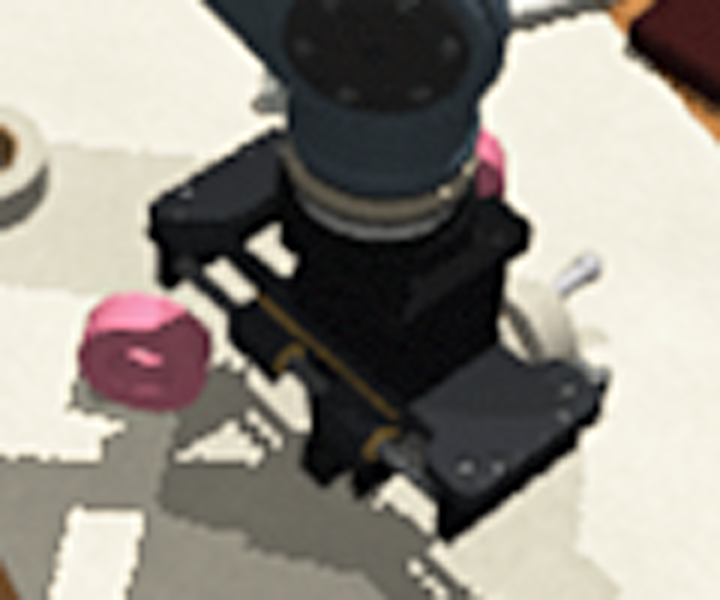

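View pics/c13.png

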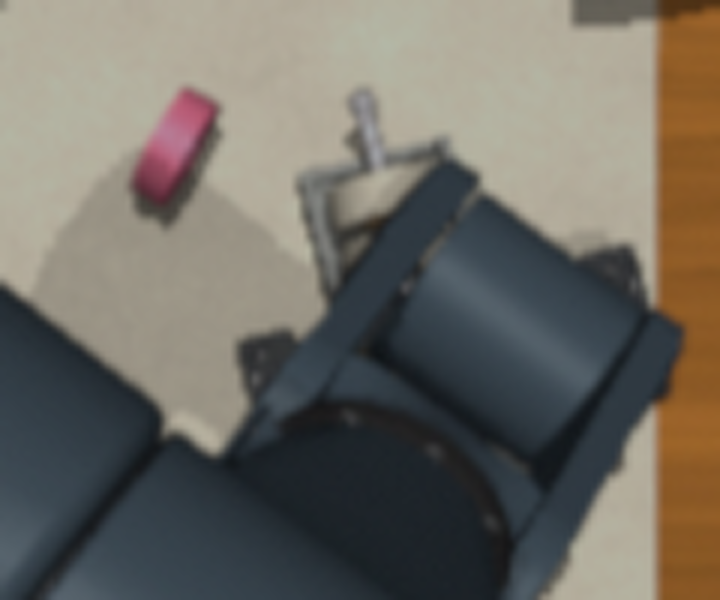

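```bash
python3 -m inch '{"dp":[[-2,0,0.5],[-3,0,0],[-2,0,0],[-1,0,0],[-1,0,0],[-1,0,0],[-2,0,0],[-3,0,0],[-3,0,0],[-3,0,0],[-3,0,0],[-2,0,0],[-1,0,0],[0,0,0]],"yaw":[0,0,0,0,0,0,0,0,0,0,0,0,0,0]}'
python3 -c "
from h import *
plan([.5204,-.2424,.043],14.8)
snap('side','s7');snap('top','t7')
crop('s7',280,160,400,260,6,'c14');crop('t7',270,120,390,220,6,'c15')"
```

```text
time_s: 12.32
position: [0.5199, -0.2423, 0.0701]
tcp_rot: [[0.0, -0.256, 0.967], [-0.0, 0.967, 0.256], [-1.0, -0.0, 0.0]]
force: [0.1, -0.6, -2.2]
opening: 0.178
t 12.3167 pos [ 0.5199 -0.2423  0.0701] yaw 14.81 F [ 0.1 -0.6 -2.2] M [ 0.03  0.1  -0.05] open 15.5
rowyaw total 0.01  dp(mm) after turn [27.1 -0.2  0.4]  dp in current axes [27.1 -0.2  0.4] tilt [-1.e+00 -5.e-04  4.e-04]
```

View pics/c14.png

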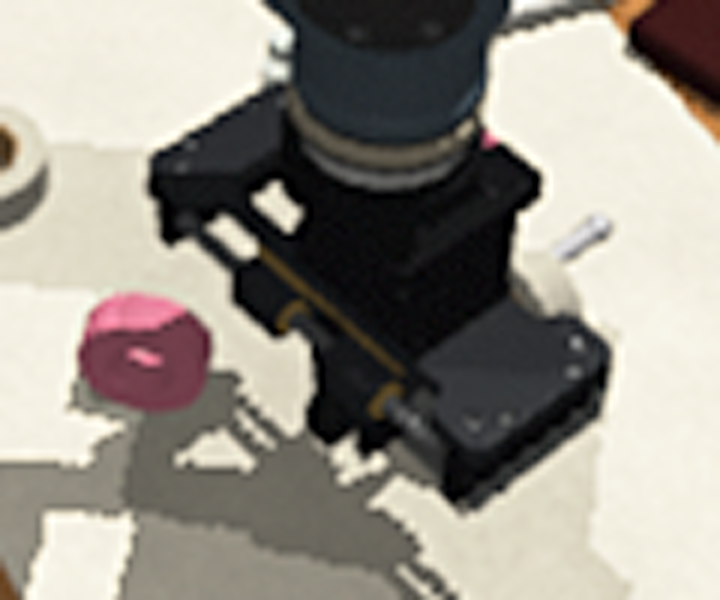

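View pics/c15.png

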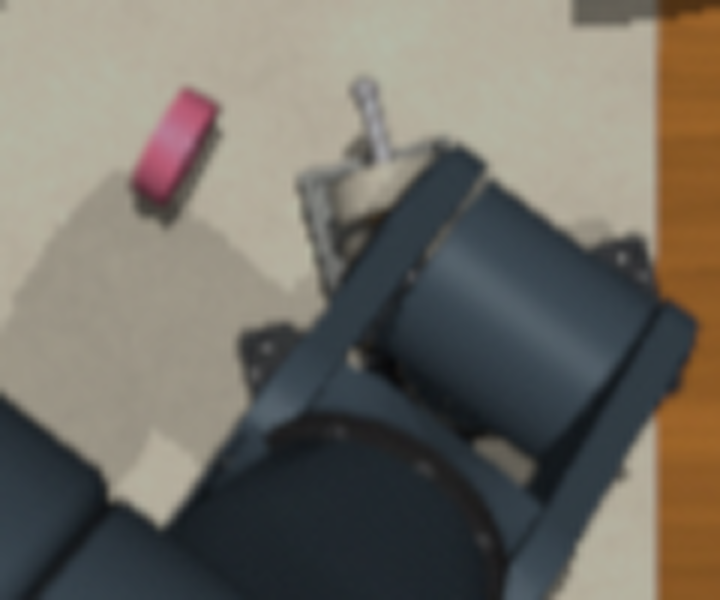

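```bash
python3 - <<'E'
from h import *
s=lambda cx,cy:(280+(cx+.5)/6-.5,160+(cy+.5)/6-.5)
t=lambda cx,cy:(270+(cx+.5)/6-.5,120+(cy+.5)/6-.5)
print(tri([('t6',*t(362,102)),('s6',*s(592,264))]), tri([('t7',*t(362,92)),('s7',*s(602,222))]))
a=np.radians(14.8);u=np.array([np.cos(a),np.sin(a),0]);e=bot.read_state()['position']+u*.145+[0,0,.009]
print(e, (proj('s7',e)-[280,160]+.5)*6,(proj('t7',e)-[270,120]+.5)*6)
E
```

```text
[ 0.65961966 -0.20492653  0.05384902] [ 0.66033306 -0.20375957  0.08081988]
[ 0.65993443 -0.20510638  0.07876494] [597.20456309 228.42248855] [367.39574355  89.69610481]
```

```bash
python3 -m inch '{"dp":[[-2,0,0],[-4,0,0],[-7,0,0],[-10,0,0],[-12,0,0],[-12,0,0],[-12,0,0],[-12,0,0],[-9,0,0],[-6,0,0],[-3,0,0],[-1,0,0],[0,0,0]],"yaw":[0,0,0,0,0,0,0,0,0,0,0,0,0]}'
python3 -c "
from h import *
plan([.5298,.2115,.16],3.45)
snap('side','s8');snap('wrist','w8')
crop('s8',250,140,420,265,4.5,'c16')"
```

```text
time_s: 13.5
position: [0.5196, -0.2421, 0.1598]
tcp_rot: [[-0.0, -0.256, 0.967], [0.0, 0.967, 0.256], [-1.0, 0.0, -0.0]]
force: [0.7, 0.3, -0.7]
opening: 0.178
t 13.5 pos [ 0.5196 -0.2421  0.1598] yaw 14.81 F [ 0.7  0.3 -0.7] M [ 0.04  0.08 -0.05] open 15.5
rowyaw total 11.36  dp(mm) after turn [-2.000e-01  4.521e+02  3.750e+01]  dp in current axes [-2.000e-01  4.359e+02  1.257e+02] tilt [-1.e+00  2.e-04 -2.e-04]
```

View pics/c16.png

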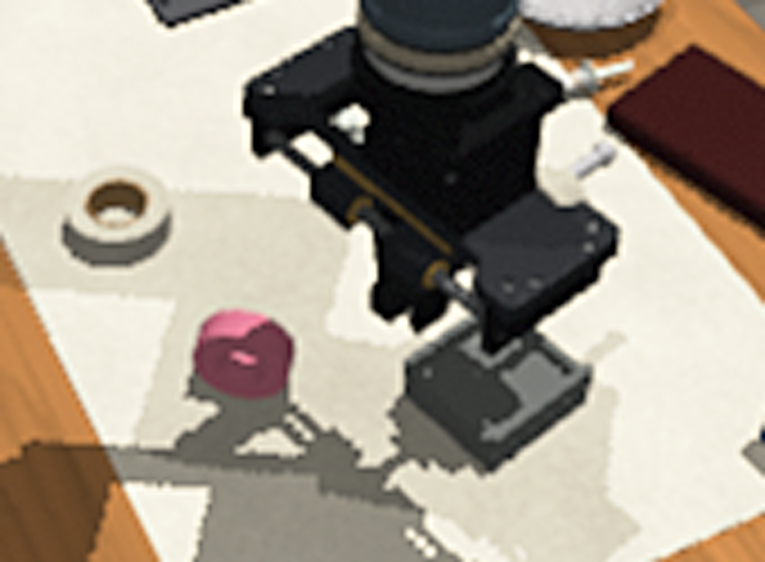

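View pics/w8.png

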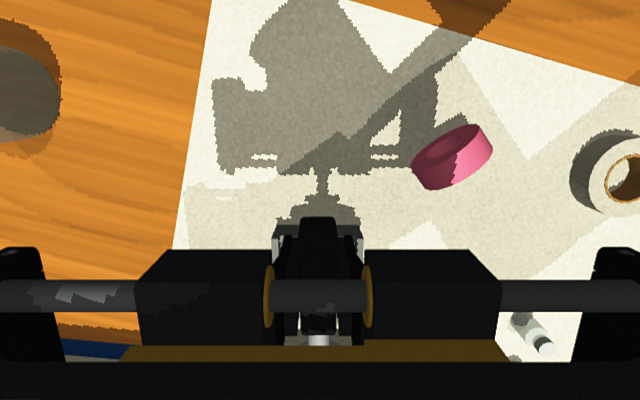

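```bash
python3 -m inch '{"dp":[[0,0,0],[0,0,0],[0,0,0],[0,0,0],[0,0,0],[0,0,0],[0,0,0],[0,0,0],[0,0,0]],"yaw":[0.5,1,1.5,2,2,2,1.36,0.7,0.3]}'
python3 -m inch '{"dp":[[0,3,0],[0,8,0],[0,14,1],[0,18,2],[0,22,2.5],[0,24,3],[0,24,3],[0,24,3],[0,24,3],[0,24,3],[0,24,3],[0,24,3],[0,24,3],[0,24,3],[0,24,2.5],[0,24,2],[0,22,0],[0,18,0],[0,14,0],[0,10,0]],"yaw":[0,0,0,0,0,0,0,0,0,0,0,0,0,0,0,0,0,0,0,0]}'
python3 -c "
from h import *
plan([.5298,.2115,.16],3.45)"
```

```text
time_s: 14.35
position: [0.5197, -0.2421, 0.1595]
tcp_rot: [[-0.0, -0.059, 0.998], [0.0, 0.998, 0.059], [-1.0, 0.0, -0.0]]
force: [0.0, 0.4, -1.1]
opening: 0.182
time_s: 16.02
position: [0.5316, 0.1549, 0.1597]
tcp_rot: [[-0.001, -0.062, 0.998], [0.001, 0.998, 0.062], [-1.0, 0.001, -0.001]]
force: [-0.5, 0.2, -1.4]
opening: 0.179
t 16.0167 pos [0.5316 0.1549 0.1597] yaw 3.57 F [-0.5  0.2 -1.4] M [0.04 0.1  0.06] open 15.6
rowyaw total 0.12  dp(mm) after turn [-0.3 56.6  1.6]  dp in current axes [-0.2 56.6  1.7] tilt [-1.e+00  6.e-04 -1.e-03]
```

```bash
python3 -m inch '{"dp":[[0,10,0],[0,12,0],[0,12,0],[0,10,0],[0,7,0],[0,4,0],[0,2,0],[0,0,0],[0,0,0],[0,0,0]],"yaw":[0,0,0,0,0,0,0,0,0,0]}'
python3 -c "
from h import *
plan([.5298,.2115,.16],3.45)
snap('top','t9');snap('side','s9');snap('wrist','w9')
crop('s9',220,50,360,155,5.5,'c17');crop('t9',150,90,260,200,5,'c18')"
```

```text
time_s: 16.85
position: [0.5298, 0.2088, 0.1597]
tcp_rot: [[-0.0, -0.059, 0.998], [-0.0, 0.998, 0.059], [-1.0, -0.0, -0.0]]
force: [-0.1, -0.4, -1.4]
opening: 0.179
t 16.85 pos [0.5298 0.2088 0.1597] yaw 3.41 F [-0.1 -0.4 -1.4] M [-0.03  0.09 -0.02] open 15.6
rowyaw total -0.04  dp(mm) after turn [-0.3  2.7  0.2]  dp in current axes [-0.3  2.7  0.2] tilt [-1.e+00 -2.e-04 -1.e-04]
```

View pics/c17.png

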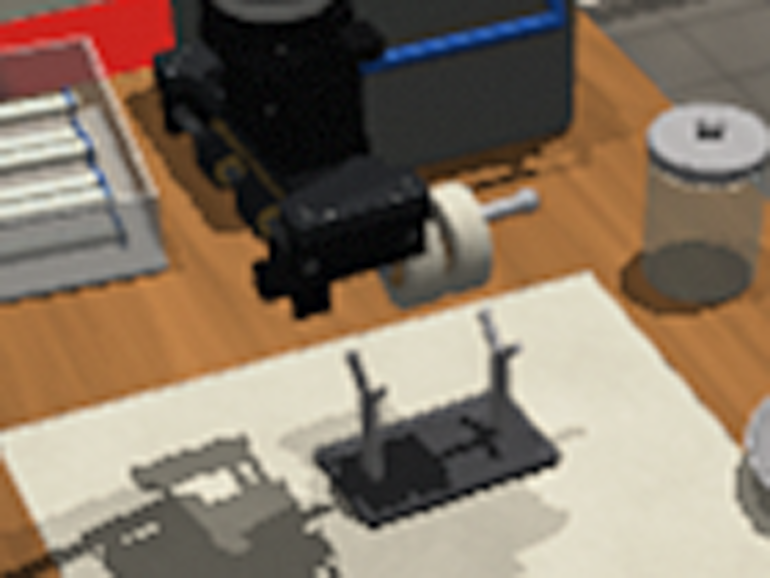

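View pics/c18.png

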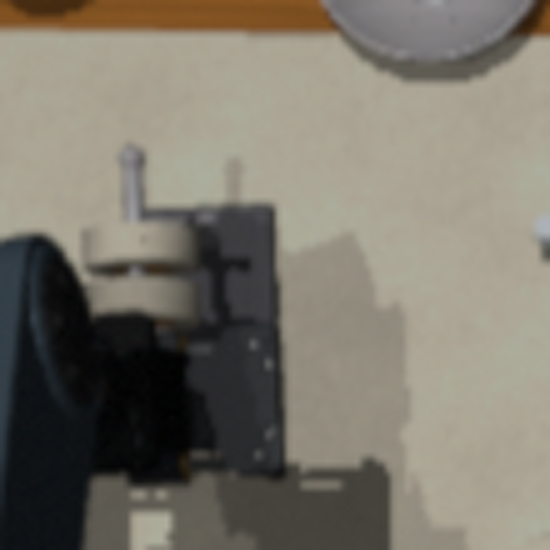

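```bash
python3 - <<'E'
from h import *
t=lambda cx,cy:(150+(cx+.5)/5-.5,90+(cy+.5)/5-.5)
for p in [(140,226),(142,268),(140,274)]: print(atz('t9',*t(*p),.189))
print('tip',atz('t9',*t(130,153),.169))
E
```

```text
[0.63299023 0.20681014 0.189     ]
[0.61063842 0.20520661 0.189     ]
[0.60743454 0.2061811  0.189     ]
tip [0.67633113 0.21932991 0.169     ]
```

```bash
python3 -m inch '{"dp":[[3,1,0],[6,1.2,0],[10,0.5,0],[11,0,0],[11,0,0],[11,0,0],[10,0,0],[8,0,0],[6,0,0],[4,0,0],[3,0,0],[2,0,0],[0,0,0],[0,0,0]],"yaw":[0,0,0,0,0,0,0,0,0,0,0,0,0,0]}'
python3 -c "
from h import *
plan([.5298,.2115,.066],3.45)
snap('side','s10');snap('top','t10')
crop('s10',220,50,360,155,5.5,'c19');crop('t10',150,90,260,200,5,'c20')"
```

```text
time_s: 18.17
position: [0.5297, 0.212, 0.075]
tcp_rot: [[0.001, -0.06, 0.998], [0.0, 0.998, 0.06], [-1.0, 0.0, 0.001]]
force: [0.2, 1.3, -1.2]
opening: 0.173
t 18.1667 pos [0.5297 0.212  0.075 ] yaw 3.45 F [ 0.2  1.3 -1.2] M [0.06 0.12 0.01] open 15.0
rowyaw total -0.0  dp(mm) after turn [ 9.  -0.5  0. ]  dp in current axes [ 9.  -0.5  0. ] tilt [-1.e+00  1.e-04  7.e-04]
```

View pics/c19.png

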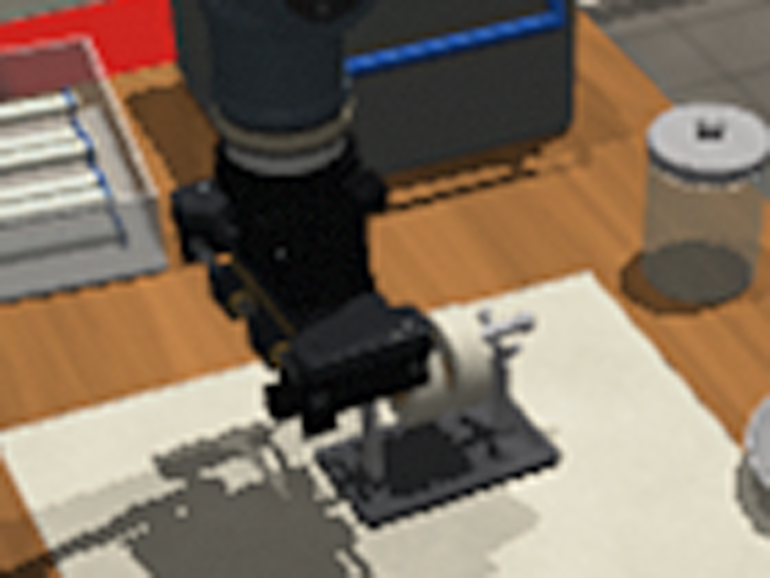

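View pics/c20.png

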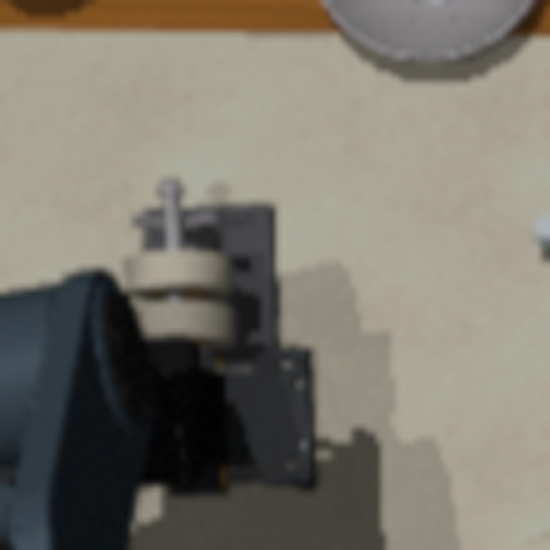

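```bash
python3 -m inch '{"dp":[[2,-0.4,0],[2,0,0],[2,0,0],[1,0,0],[1,0,0],[0.7,0,0],[0,0,0],[0,0,0]],"yaw":[0,0,0,0,0,0,0,0]}'
python3 -c "
from h import *
plan([.5298,.2115,.066],3.45)"
```

```text
time_s: 18.93
position: [0.5296, 0.2117, 0.0663]
tcp_rot: [[0.0, -0.06, 0.998], [0.0, 0.998, 0.06], [-1.0, 0.0, 0.0]]
force: [-1.6, 0.8, 1.0]
opening: 0.18
t 18.9333 pos [0.5296 0.2117 0.0663] yaw 3.45 F [-1.6  0.8  1. ] M [0.15 0.15 0.02] open 15.7
rowyaw total 0.0  dp(mm) after turn [ 0.3 -0.2  0.2]  dp in current axes [ 0.3 -0.2  0.2] tilt [-1.e+00  2.e-04  3.e-04]
```

```bash
python3 -m inch '{"dp":[[0.3,0,0],[0,0,0],[0,0,0],[0,0,0]],"yaw":[0,0,0,0]}' 20
python3 -m inch '{"dp":[[0,0,0],[0,0,0],[0,0,0],[0,0,0],[0,0,0],[0,0,0]],"yaw":[0,0,0,0,0,0]}' 45
python3 -m inch '{"dp":[[-3,0,0],[-6,0,0],[-12,0,0],[-18,0,0],[-18,0,0],[-18,0,0],[-18,0,0],[-18,0,0],[-12,0,0],[-6,0,0],[0,0,0]],"yaw":[0,0,0,0,0,0,0,0,0,0,0]}'
python3 -c "
from h import *
plan([.42,.1,.25],3.45)"
```

```text
time_s: 19.27
position: [0.5297, 0.2115, 0.0657]
tcp_rot: [[0.0, -0.06, 0.998], [-0.0, 0.998, 0.06], [-1.0, -0.0, 0.0]]
force: [0.1, -0.7, -0.6]
opening: 0.226
time_s: 19.77
position: [0.5295, 0.2115, 0.0657]
tcp_rot: [[-0.0, -0.06, 0.998], [-0.0, 0.998, 0.06], [-1.0, -0.0, -0.0]]
force: [0.2, -0.1, 0.2]
opening: 0.503
time_s: 20.68
position: [0.5304, 0.2118, 0.1967]
tcp_rot: [[0.004, -0.06, 0.998], [0.001, 0.998, 0.06], [-1.0, 0.0, 0.004]]
force: [0.6, -0.6, -0.5]
opening: 0.519
t 20.6833 pos [0.5304 0.2118 0.1967] yaw 3.45 F [ 0.6 -0.6 -0.5] M [0.04 0.05 0.03] open 45.1
rowyaw total -0.0  dp(mm) after turn [ -53.3 -104.9 -117. ]  dp in current axes [ -53.8 -104.9 -116.8] tilt [-1.0e+00  5.0e-04  3.8e-03]
```

```bash
python3 -m inch '{"dp":[[-5,-8,-8],[-10,-15,-15],[-10,-20,-20],[-10,-20,-20],[-10,-20,-20],[-5,-15,-15],[0,-8,-8],[0,0,0],[0,0,0]],"yaw":[0,0,0,0,0,0,0,0,0]}'
python3 -c "
from h import *
plan([.42,.1,.25],3.45)
snap('side','s11');snap('top','t11')
crop('s11',240,80,400,200,4.8,'c21');crop('t11',150,100,260,200,5.5,'c22')"
```

```text
time_s: 21.43
position: [0.4299, 0.0992, 0.2443]
tcp_rot: [[-0.0, -0.059, 0.998], [0.0, 0.998, 0.059], [-1.0, 0.0, -0.0]]
force: [-1.4, 0.6, 1.1]
opening: 0.519
t 21.4333 pos [0.4299 0.0992 0.2443] yaw 3.36 F [-1.4  0.6  1.1] M [ 0.06 -0.05  0.03] open 45.2
rowyaw total -0.09  dp(mm) after turn [-5.7  1.4 -9.8]  dp in current axes [-5.7  1.4 -9.8] tilt [-1.e+00  5.e-04 -4.e-04]
```

View pics/c21.png

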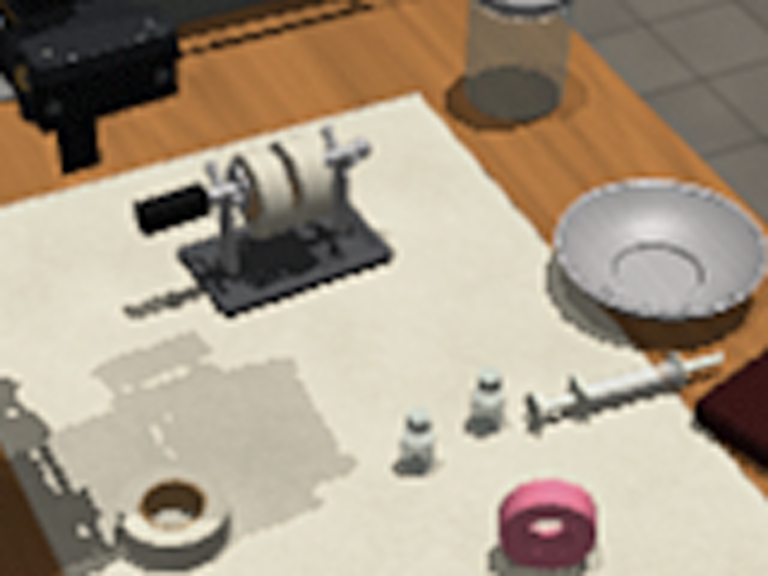

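View pics/c22.png

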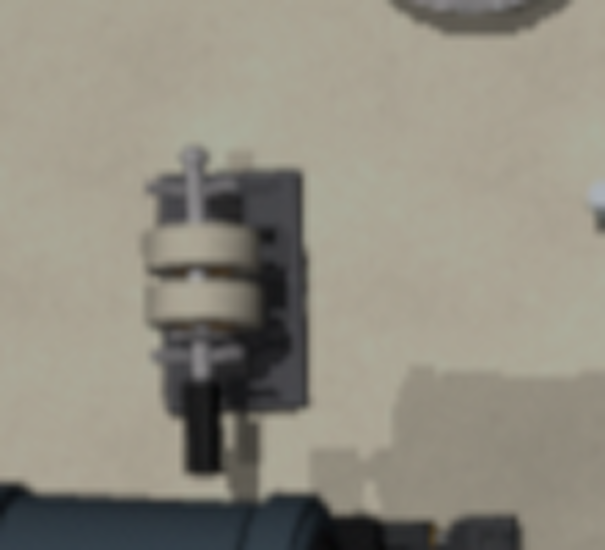

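View pics/t11.png

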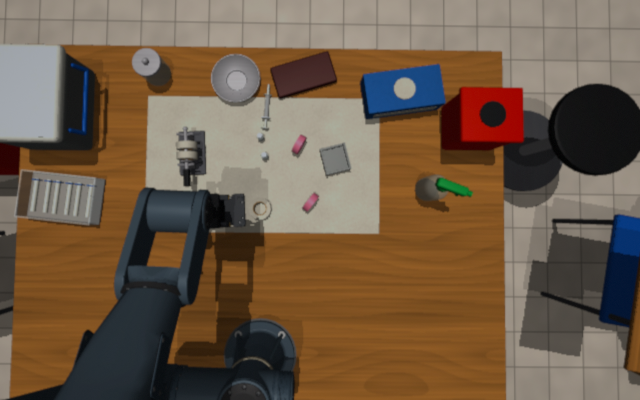

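```bash
python3 -c "
from h import *
print(bot.hand_in())"
```

```text
the job is handed in; nothing more can be done
None
```

I refilled the dispenser and handed the job in at about 21.5 s of the 58 s allowed. I took the bar by its handle, ran it through both rolls in the tray, lifted them off together and laid the loaded bar back in both forks. I then let go and moved the arm clear.

**Final placement:** after release, the top and side pictures show the bar lying across both forks with the handle overhanging on its original side. Both rolls hang between the forks with a small gap between them. Just before lowering, the far roll sat about 20 mm short of the far fork.

**Surroundings:** the tray is empty. The pink look-alikes, vials, syringe, wide roll and spray bottle look unmoved in the last pictures. The arm hid the green look-alike in that last top view, so I could not check it there, though no move came near it.

**Forces:** the force readings I took between moves stayed within a few newtons.

**Disagreements:** the side camera read about 4 mm high, equally for the bar tip and the roll hole, so it did not affect the fit. No check failed.

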